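# Bring the amber ball over the light pad

## Task

The small wooden chest's top drawer was left open over the light pad after the stones were put away: push it fully shut first. Then lift the two-pocket tray by its upright handle, without letting the loose amber ball out of its pocket or upsetting the other things on the bench, and hold it level with the ball over the middle of the light pad, the tray about five centimetres above the pad and touching nothing but the gripper. Finish while still holding it there, still and level; do not put it down.

Things in the scene. Friction and masses are not known exactly. Their poses are not given: they have to be found in the camera images.
- chest: wooden two-drawer chest, fixed, 200 x 220 x 140 mm (x, y, z), origin at the centre of its underside, its own -x is the drawer front; front face 100 mm from the origin
- chest_drawer0 (a joint): how far the chest's top drawer is pulled out towards the chest's own -x, m; 0 = fully shut, at most 0.13; it slides with about 1 N of friction and stays where it is left
- chest_drawer0_handle (a point): middle of the top drawer's steel bar handle, which runs 110 mm along the chest's y, 35 mm in front of the drawer front and 103 mm above the bench; it moves with the drawer; the drawer's underside is 74 mm above the bench
- pad_top (a point): middle of the light pad's upper face; the pad is a fixed flat square, 130 x 130 x 12 mm, white face in an aluminium frame, on the bench just in front of the chest's drawers, about 130 mm from the chest's front face; the open drawer overhangs it
- tray: frosted white plastic tray 150 x 76 mm (its x, y), floor 5 mm thick, edge 10 mm high, 0.11 to 0.21 kg, origin at the centre of its underside, z up; upright handle plate in the middle, 30 mm along x, 12 mm thick along y, top 60 mm above the underside; a round pocket in each end, centres 46 mm from the middle along +x and -x, rims 3 mm above the floor, inner radius 14.5 mm
- tray_grip (a point): point in the tray's handle plate, 44 mm above the underside, on the middle: where to grip
- tray_pocket (a point): 46 mm along the tray's +x from its middle, 20 mm above its underside: where the ball's centre is when it sits in the middle of its pocket
- ball_center (a point): centre of the amber ball, 30 mm diameter, 18 g, lying loose in the pocket at the tray's +x end; it can roll about 5 mm each way and climbs the rim when the tray tips some 35 degrees
- loupe: black and steel folding loupe, 85 x 38 x 14 mm, lying beside the light pad; leave it alone
- mallet: hammer, 240 mm long, lying on the bench; leave it alone
- doming: steel doming block, 50 mm cube; leave it alone
- dish: brass dish, 90 mm across, 30 mm high; leave it alone
- jar: clear jar with white cap, 54 mm across, 70 mm high; leave it alone
- mandrel: steel ring mandrel, a tapered rod 160 mm long, lying; leave it alone
- burnisher: burnisher with a handle like a screwdriver's, 180 mm long, lying; leave it alone
There are look-alikes about, which are no part of the job. What is shaped like the tray but purple is not meant.

How it is judged:
By the outcome, as a careful person would: the job done as asked, in the order asked, and still so for the second after the job is handed in, while the arm keeps its last pose, push and grip.
It also fails if it takes over 64 s, if anything falls off the work surface, if the arm or the gripper's body presses on something with over 40 N, if the wrist force passes 120 N, or if a joint passes its speed limit or range.

## Robot

A 7-joint arm with a two-finger parallel gripper is mounted at the origin on the work surface. World frame = base frame: x ahead of the robot, y to its left, z up, the work surface at z = 0. Lengths are in m, angles in rad, forces in N, time in s.
With the tool pointing down it reaches from about 0.425 to 0.95 m from the base axis. Payload 4.7 kg.
Tool frame: the origin (TCP) lies between the finger pads; the fingertips stand 25 mm ahead of it and the grasp point (between the pads) lies 6 mm ahead of it; x points along the fingers, z is the direction in which the jaws open and shut, and the axes are right-handed (so a half turn about x gives the same grasp; the last joint's range is limited). The gripper opens to 85 mm and grips with 20 to 120 N. Pads are 22 mm wide; open, the fingers measure 114 mm over their backs; the gripper's body (76 mm by 85 mm) begins 54 mm behind the grasp point. The pads swing forward as they close: fully open they stand 13 mm farther back than shut.
Start: joints at [-1.228, 0.469, -0.049, 1.532, 0.024, 1.141, -0.082], TCP at [0.245, 0.629, 0.256] pointing down, gripper open.
Joint ranges: [-2.59, 2.59], [-0.33, 1.99], [-1.39, 1.29], [0.1, 2.45], [-1.04, 4.18], [0.21, 1.99], [-2.66, 2.66]. Speed limits (rad/s): [2.57, 2.57, 3.14, 3.14, 3.14, 3.14, 3.14].

## Interface

Orientations are given as a 3x3 rotation matrix whose columns are the frame's x, y, z axes.
In Python, from rig import * gives the robot as it stands. Calls block until the motion is done:
- movep(position, orientation): joint-space move of the TCP to a pose.
- move_l(position, attitude=None, feed=0.15, until_force=None): straight line of the TCP; attitude=None keeps the orientation; feed is the mean speed in m/s. With until_force (N) it stops when the force on the tool has changed by that much, and returns True; else False.
- move_joints(angles): joint-space move.
- command_gripper(opening, newtons=None): finger opening in m; newtons is the grip in N (None keeps the last); returns when the fingers have stopped.
- sleep(seconds).
- inverse_kinematics(position, orientation): joint angles nearest the present ones, or None.
- sense(): the state.
- camera(name): name is "scene" or "top"; returns (picture, depth): 420x560x3 uint8, red, green, blue; 420x560 float32, m along the optical axis (not along the pixel's ray), 0 where there is no reading.
- camera_params(name): a dict with "K" (3x3 intrinsics, pixels), "dist" ([k1, k2, p1, p2, k3] as OpenCV has them; the pictures are not rectified), "position" and "rotation" of the camera in the world. Camera axes: x right, y down, z forward; pixel columns grow to the right and rows downward; lengths in m; the calibration is good to about 2 mm. A picture is of the moment at which its call begins. camera_params takes no time and is no camera call.
A pose or a line that the arm cannot do raises Unreachable and nothing moves.
- finish_job(): hands the job in, once; it reports no verdict.
The state is a dict: "time_s": time; "joint_pos": joint angles; "qd": joint speeds; "joint_efforts": joint torques, N m; "position": TCP position; "tcp_rot": TCP orientation; "wrist_force": force on the tool from outside, world axes, zero at the start; "ft_torque": the same for the moment, N m; "finger_gap": finger opening in m.
Only numpy, scipy, OpenCV 4.12 (cv2) and the standard library are available. Lean on these libraries where they do the work, as an engineer would, in place of code of your own. Each camera call takes 0.05 s, during which the arm holds its last target.

## Working session

There is one attempt and no reset: what is moved stays moved. The work goes in short steps, each a Python script; the robot and the scene stay as the last script left them, time stands still between calls to the robot, and variables do not carry over. Pictures are saved under pics/ and viewed, and the job is handed in when it is done.

```bash
mkdir -p pics; ls; cat > h.py <<'E'
from rig import *
import numpy as np, cv2
def snap(n,tag):
    im,d=camera(n); cv2.imwrite(f'pics/{tag}.png',im[:,:,::-1]); np.save(f'pics/{tag}.npy',d); return im,d
def rays(n,px):
    p=camera_params(n); K=np.array(p['K'],float); D=np.array(p['dist'],float)
    u=cv2.undistortPoints(np.array(px,float).reshape(-1,1,2),K,D).reshape(-1,2)
    r=np.c_[u,np.ones(len(u))]
    return np.array(p['position'],float),r@np.array(p['rotation'],float).T
def onz(n,px,z):
    o,r=rays(n,px); return o+r*((z-o[2])/r[:,2])[:,None]
def tri(px_s,px_t):
    o1,r1=rays('scene',[px_s]);o2,r2=rays('top',[px_t]); a=r1[0]/np.linalg.norm(r1[0]);b=r2[0]/np.linalg.norm(r2[0])
    s=np.linalg.lstsq(np.c_[a,-b],o2-o1,rcond=None)[0]; P=o1+a*s[0];Q=o2+b*s[1]
    return (P+Q)/2,np.linalg.norm(P-Q)
def dep(n,d,px):
    o,r=rays(n,px); z=np.array([d[int(round(v)),int(round(u))] for u,v in px]); return o+r*z[:,None]
E
python3 - <<'E'
from h import *
for n in('scene','top'):
    snap(n,n+'0'); p=camera_params(n); print(n,p)
print(sense())
E
```

```text
pics
scene {'K': array([[513.99148382,   0.        , 278.35623218],
       [  0.        , 513.99148382, 211.09294769],
       [  0.        ,   0.        ,   1.        ]]), 'dist': array([-0.04840122,  0.        ,  0.        ,  0.        ,  0.        ]), 'position': array([ 1.22549351, -0.77341323,  1.22390923]), 'rotation': array([[ 0.76288168,  0.46672847, -0.44741042],
       [ 0.64653026, -0.54729657,  0.53147444],
       [ 0.00318807, -0.69471649, -0.71927661]])}
top {'K': array([[398.19887277,   0.        , 276.28021835],
       [  0.        , 398.19887277, 205.3432082 ],
       [  0.        ,   0.        ,   1.        ]]), 'dist': array([-0.02233072,  0.        ,  0.        ,  0.        ,  0.        ]), 'position': array([0.31716311, 0.04761118, 1.05505771]), 'rotation': array([[ 0.00993121, -0.98044097,  0.19656265],
       [-0.99994533, -0.00909438,  0.00515948],
       [-0.00327095, -0.19660315, -0.98047769]])}
{'time_s': 0.1, 'joint_pos': array([-1.22787472,  0.46937991, -0.04860068,  1.53360761,  0.02410875,
        1.1409642 , -0.08228895]), 'qd': array([-0.00045976, -0.00201549,  0.000108  , -0.00438715, -0.00021529,
        0.00260152,  0.00029914]), 'joint_efforts': array([ 6.18504619e-04, -5.11516178e+01, -4.71008895e-02, -2.38390160e+01,
        1.07635319e-02,  4.46222228e-03,  4.52249331e-07]), 'position': array([0.2450442 , 0.62842788, 0.25533939]), 'tcp_rot': array([[-5.81664692e-04, -9.31685102e-01,  3.63266476e-01],
       [-1.67502578e-03,  3.63266935e-01,  9.31683599e-01],
       [-9.99998428e-01, -6.65532579e-05, -1.77189612e-03]]), 'wrist_force': array([-0.0528953 ,  1.20597408,  0.29133922]), 'ft_torque': array([-0.0145893 , -0.01396742,  0.01442161]), 'finger_gap': 0.08580899879830078}
```

View pics/scene0.png

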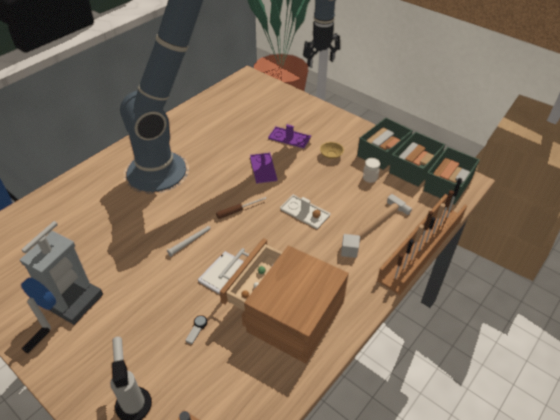

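View pics/top0.png

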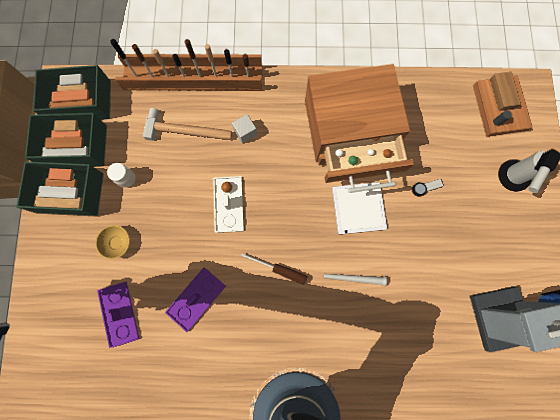

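The scene view shows the white tray with its ball at about (306,212), the open drawer at (258,278) and the pad at (222,270). In the top view the tray is at (228,205) with the ball at (227,187). The drawer handle is near (371,185), the pad at (360,210) and the loupe at (427,187). I'll enlarge both.

```bash
python3 - <<'E'
import cv2
t=cv2.imread('pics/top0.png');s=cv2.imread('pics/scene0.png')
cv2.imwrite('pics/tc.png',cv2.resize(t[55:245,295:455],None,fx=3.1,fy=3.1,interpolation=cv2.INTER_CUBIC))
cv2.imwrite('pics/tt.png',cv2.resize(t[165:245,195:265],None,fx=7,fy=7,interpolation=cv2.INTER_CUBIC))
cv2.imwrite('pics/sc.png',cv2.resize(s[185:355,180:350],None,fx=3.5,fy=3.5,interpolation=cv2.INTER_CUBIC))
cv2.imwrite('pics/st.png',cv2.resize(s[185:240,270:345],None,fx=10,fy=10,interpolation=cv2.INTER_CUBIC))
E
```

```text
(no output)
```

View pics/tc.png

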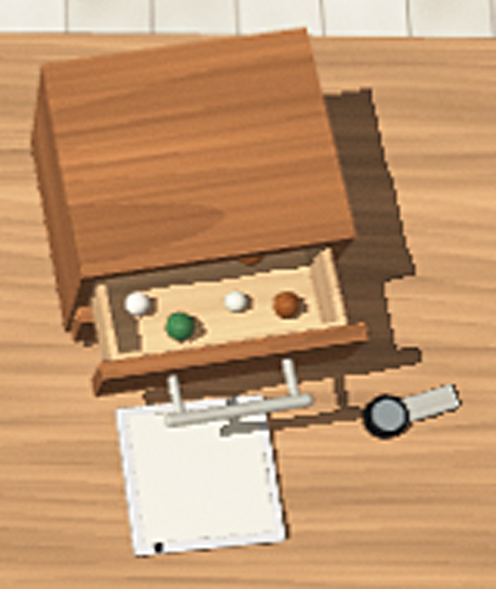

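View pics/tt.png

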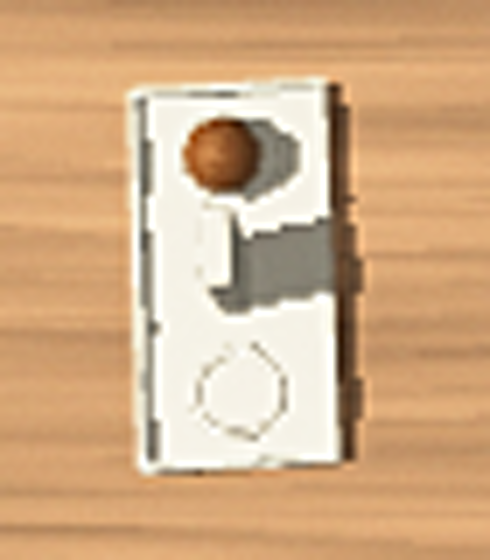

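View pics/sc.png

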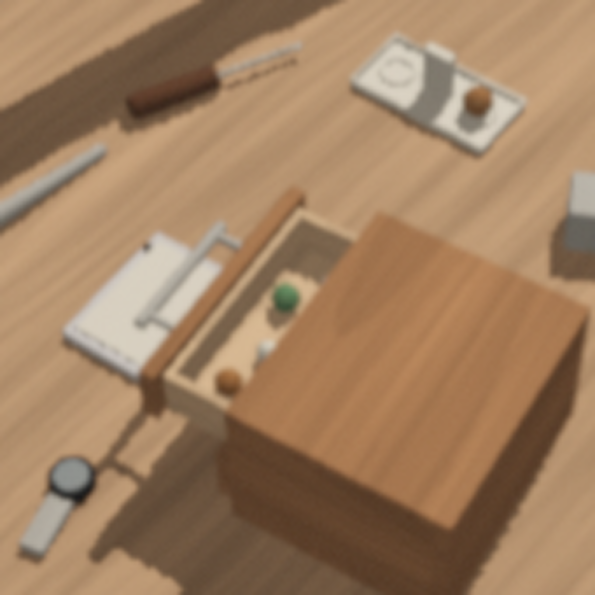

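View pics/st.png

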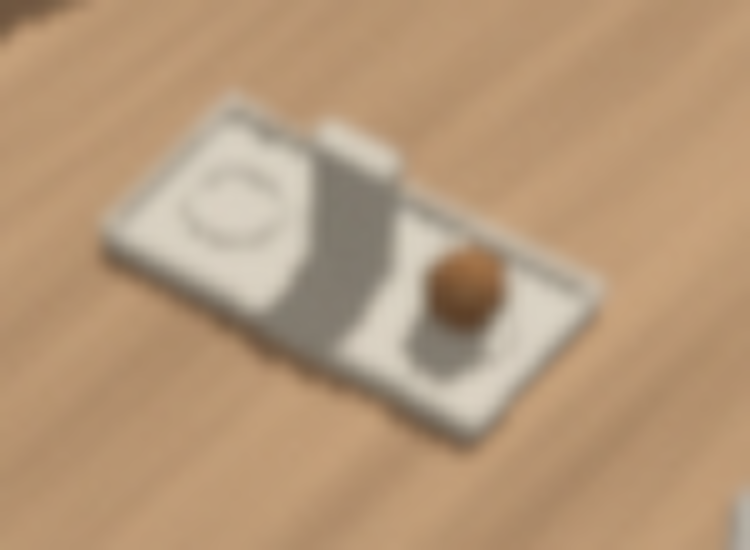

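```bash
cat > m.py <<'E'
from h import *
def P(x,f,ox,oy): return ((x[0]+.5)/f-.5+ox,(x[1]+.5)/f-.5+oy)
tc=lambda x:P(x,3.1,295,55); tt=lambda x:P(x,7,195,165); sc=lambda x:P(x,3.5,180,185); st=lambda x:P(x,10,270,185)
np.set_printoptions(precision=4,suppress=True)
d=np.load('pics/top0.npy');ds=np.load('pics/scene0.npy')
for nm,t,s in [('ball',tt((221,156)),st((466,290))),('handletop',tt((219,247)),st((357,148))),
 ('tray -x+y?',tt((143,470)),st((232,97))),('tray far left',tt((131,92)),st((603,285))),('tray nr right',tt((345,462)),st((105,235))),
 ('barL',tc((168,421)),sc((222,227))),('barR',tc((312,400)),sc((142,323))),
 ('chFL',tc((80,280)),sc((380,213))),('chFR',tc((355,238)),sc((230,415))),('chBL',tc((42,66)),sc((588,315))),('chBR',tc((305,30)),sc((452,528))),
 ('padNL',tc((135,555)),sc((157,235))),('padNR',tc((287,540)),sc((65,335)))]:
    print(nm,*tri(s,t),'depth',dep('top',d,[t])[0])
print('tray z.01',onz('top',[tt(c) for c in [(131,92),(328,82),(345,462),(143,470)]],.01))
print('pad z.012',onz('top',[tc(c) for c in [(117,410),(135,555),(287,540),(265,398)]],.012))
print('bar z.103',onz('top',[tc(c) for c in [(168,421),(312,400)]],.103),onz('scene',[sc(c) for c in [(222,227),(142,323)]],.103))
print('loupe',onz('top',[tc(c) for c in [(363,416),(460,395),(385,437)]],.014))
E
python3 m.py
```

```text
ball [0.5751 0.1888 0.0171] 0.0015233728407461947 depth [0.5707 0.1861 0.033 ]
handletop [0.5313 0.1834 0.0577] 0.0030130649158598617 depth [0.5293 0.1817 0.0622]
tray -x+y? [0.455  0.2155 0.009 ] 0.002381351448065026 depth [0.4537 0.2141 0.0122]
tray far left [0.603  0.2263 0.0083] 0.002518890893770149 depth [0.6   0.224 0.016]
tray nr right [0.4603 0.1405 0.0036] 0.004813230274528557 depth [0.4591 0.139  0.0005]
barL [ 0.5481 -0.1249  0.1011] 0.0021543396292791625 depth [ 0.5458 -0.1244  0.108 ]
barR [ 0.567  -0.2381  0.1038] 0.00592641339535606 depth [ 0.5627 -0.2377  0.1127]
chFL [ 0.6534 -0.0527  0.1343] 0.0024782446178157366 depth [ 0.6556 -0.0545  0.1259]
chFR [ 0.6914 -0.27    0.1347] 0.005010108412121046 depth [ 0.6885 -0.2708  0.1376]
chBL [ 0.837  -0.0255  0.1321] 0.001077500736519577 depth [ 0.8343 -0.0247  0.1377]
chBR [ 0.8708 -0.2396  0.1367] 0.003312749095030496 depth [ 0.8669 -0.2393  0.1413]
padNL [ 0.4529 -0.1118  0.0039] 0.0007144990765902638 depth [ 0.4534 -0.1128 -0.0015]
padNR [ 0.4686 -0.2408  0.0043] 0.005512672926321892 depth [ 0.4673 -0.244   0.0002]
tray z.01 [[0.6017 0.2251 0.01  ]
 [0.6063 0.1486 0.01  ]
 [0.4578 0.1382 0.01  ]
 [0.454  0.2145 0.01  ]]
pad z.012 [[ 0.5783 -0.0977  0.012 ]
 [ 0.4516 -0.1108  0.012 ]
 [ 0.4656 -0.2408  0.012 ]
 [ 0.5904 -0.2271  0.012 ]]
bar z.103 [[ 0.547  -0.1253  0.103 ]
 [ 0.5652 -0.2406  0.103 ]] [[ 0.55   -0.1251  0.103 ]
 [ 0.5686 -0.2356  0.103 ]]
loupe [[ 0.5745 -0.3113  0.014 ]
 [ 0.5942 -0.3974  0.014 ]
 [ 0.556  -0.3293  0.014 ]]
```

Sizes and heights agree with the text: ball about 17 mm, handle top about 58 mm, bar about 102 mm and chest about 136 mm. The chest is yawed about 9.3° and the drawer is about 80 mm open. Next I push the drawer shut with the fingers closed.

```bash
cat >> h.py <<'E'
np.set_printoptions(precision=4,suppress=True)
def Rd(yaw):  # down, jaws along the y-axis of a frame yawed
    s=sense(); z0=s['tcp_rot'][:,2]
    z=np.array([-np.sin(yaw),np.cos(yaw),0]); 
    x=np.array([0,0,-1.]); return np.c_[x,np.cross(z,x),z]
E
python3 - <<'E'
from h import *
yaw=np.radians(9.3); xc=np.array([np.cos(yaw),np.sin(yaw),0]); R=Rd(yaw)
bar=np.array([.5575,-.1815,0])
start=bar-xc*.045+[0,0,.112]
up=start+[0,0,.12]
q=inverse_kinematics(up,R); print(q, sense()['joint_pos'])
move_l([.28,.6,.34],feed=.3)
command_gripper(0.0)
movep(up,R); move_l(start,feed=.2)
print(sense()['time_s'],sense()['position'],sense()['wrist_force'],sense()['finger_gap'])
snap('scene','scene1');snap('top','top1')
E
```

```text
[-0.2943  0.3345  0.72    1.8998 -0.2599  1.0018  2.2729] [-1.2279  0.4694 -0.0486  1.5336  0.0241  1.141  -0.0823]
5.0 [ 0.5138 -0.1892  0.1128] [-0.1751 -0.5172  0.1688] 0.00019118846635220448
```

View pics/scene1.png

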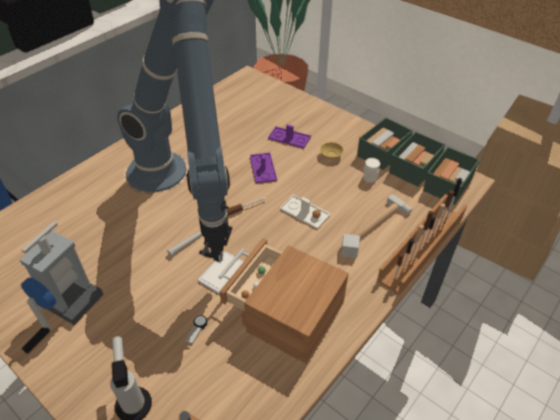

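View pics/top1.png

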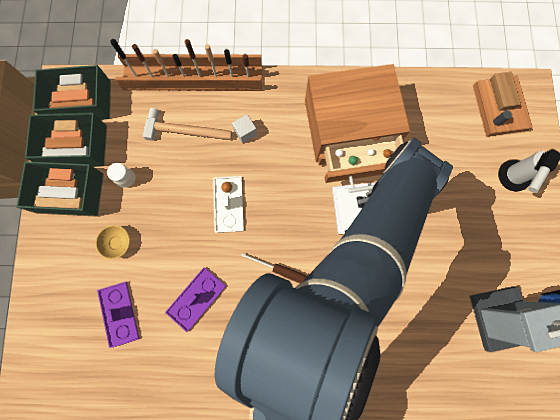

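The fingers stand in front of the bar (scene view, about (215,255)), and everything else is where it was. Pushing now.

```bash
python3 - <<'E'
from h import *
yaw=np.radians(9.3); xc=np.array([np.cos(yaw),np.sin(yaw),0])
p0=sense()['position']
goal=p0+xc*.16
for i in range(5):
    p=sense()['position']; rem=(goal-p)@xc
    hit=move_l(p+xc*rem,feed=.05,until_force=10)
    s=sense(); print(hit,(s['position']-p0)@xc,s['position'],s['wrist_force'],s['time_s'])
    if hit: break
snap('scene','scene2');snap('top','top2')
E
```

```text
True 0.09342326362312067 [ 0.6063 -0.1736  0.1119] [-0.3143 -0.3281  0.221 ] 6.9667
```

View pics/scene2.png

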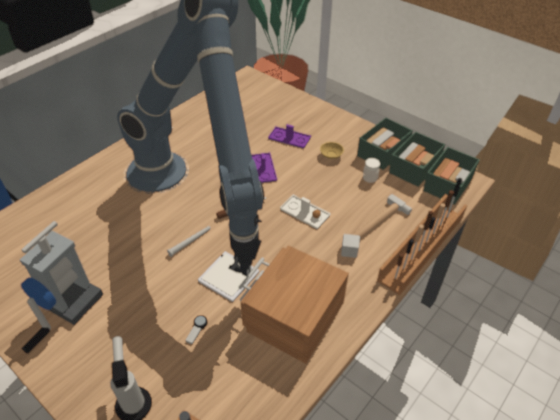

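```bash
python3 - <<'E'
from h import *
yaw=np.radians(9.3); xc=np.array([np.cos(yaw),np.sin(yaw),0])
for f in (10,18):
    p=sense()['position']
    hit=move_l(p+xc*.06,feed=.04,until_force=f)
    s=sense(); print(hit,(s['position']-p)@xc,s['position'],s['wrist_force'],s['time_s'])
p=sense()['position']
move_l(p-xc*.05,feed=.15); move_l(p-xc*.05+[0,0,.15],feed=.3)
R=Rd(np.radians(4)); 
g=np.array([.530,.183,0])
for sgn in(1,-1):
    Q=R.copy(); Q[:,1:]*=sgn; print(sgn,inverse_kinematics(g+[0,0,.20],Q),inverse_kinematics(g+[0,0,.04],Q),inverse_kinematics([.476,-.173,.1],Q))
print(sense()['joint_pos'])
E
```

```text
True 0.0002633295418399544 [ 0.6061 -0.173   0.1107] [ 0.116   0.5245 -0.3331] 7.4917
True 8.050285258467922e-05 [ 0.6061 -0.1727  0.1095] [ 0.1892 -0.1722  0.5151] 7.9583
1 [-0.9554  0.4029  0.7133  1.9018 -0.3202  0.9528  1.5473] [-0.8064  0.6227  0.5347  2.0027 -0.513   0.6505  1.704 ] [-0.2453  0.4684  0.6535  2.1026 -0.4372  0.7053  2.3365]
-1 [-1.2025  0.5564  1.1173  1.9126 -0.5814  1.0442 -1.3347] [-1.1489  0.8931  1.1025  2.0196 -1.0355  0.9412 -0.9761] [-0.5337  0.6705  1.1111  2.1151 -0.8125  0.8742 -0.4321]
[-0.313   0.3945  0.7388  1.763  -0.285   1.1231  2.2526]
```

```bash
python3 - <<'E'
from h import *
g=np.array([.530,.1825,0])
command_gripper(.05,60)
movep(g+[0,0,.22],Rd(np.radians(4)))
im,_=snap('scene','scene3');im2,_=snap('top','top3')
cv2.imwrite('pics/sc3.png',cv2.resize(im[185:355,180:350,::-1],None,fx=3.5,fy=3.5,interpolation=cv2.INTER_CUBIC))
cv2.imwrite('pics/tc3.png',cv2.resize(im2[55:245,295:455,::-1],None,fx=3.1,fy=3.1,interpolation=cv2.INTER_CUBIC))
print(sense()['time_s'],sense()['finger_gap'],sense()['position'])
E
```

```text
11.1 0.05004425257286389 [0.5307 0.1807 0.2204]
```

View pics/sc3.png

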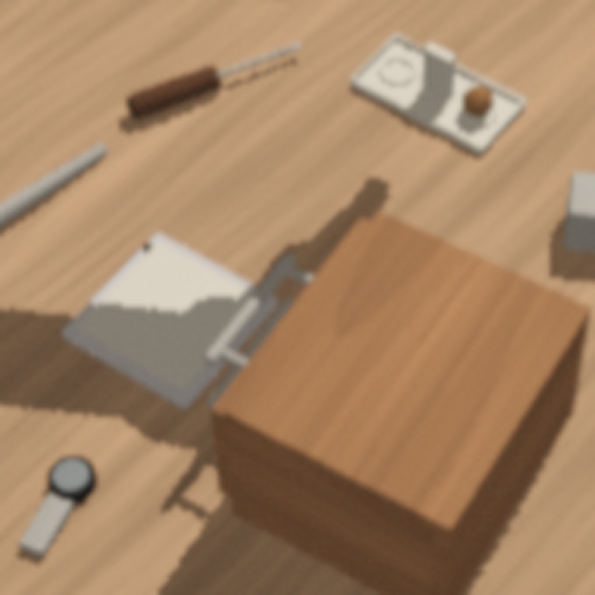

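View pics/tc3.png

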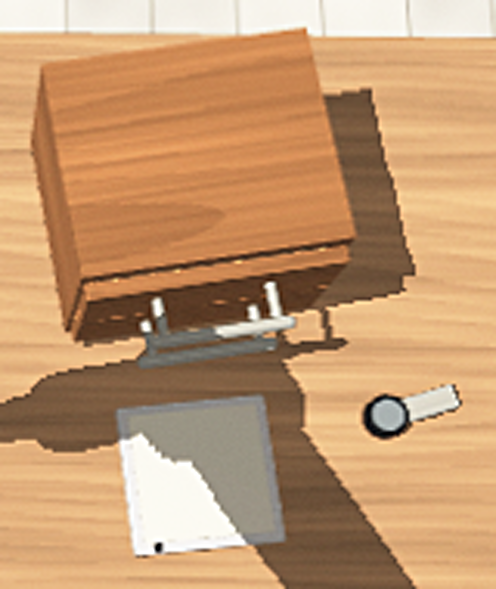

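View pics/top3.png

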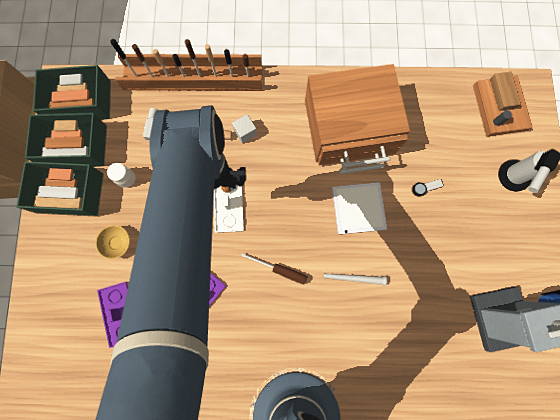

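The drawer is shut: it held a hard stop at 18 N with no motion, and the bar now stands about 50 mm from the carcass, which is the 15 mm panel plus 35 mm. I'll measure the pad now that it is uncovered, then grasp the tray.

```bash
python3 - <<'E'
from h import *
P=lambda x,f,ox,oy:((x[0]+.5)/f-.5+ox,(x[1]+.5)/f-.5+oy)
T=[P(c,3.1,295,55) for c in [(117,410),(135,555),(284,540),(265,397)]]
S=[P(c,3.5,180,185) for c in [(157,235),(65,335),(185,408)]]
a=onz('top',T,.012); print(a,a.mean(0))
b=onz('scene',S,.012); print(b,(b[0]+b[2])/2)
for s,t in((0,1),(1,2),(2,3)): print(tri(S[s],T[t]))
move_l([.530,.182,.12],Rd(np.radians(4)),feed=.15)
print(sense()['position'])
w0=sense()['wrist_force']
hit=move_l([.530,.182,.050],feed=.06,until_force=6); print(hit,sense()['position'])
if not hit:
    command_gripper(.0,35); s=sense(); print(s['finger_gap'],s['wrist_force'],w0,s['time_s'])
im,_=snap('scene','scene4'); cv2.imwrite('pics/st4.png',cv2.resize(im[150:260,250:360,::-1],None,fx=5,fy=5,interpolation=cv2.INTER_CUBIC))
E
```

```text
[[ 0.5783 -0.0977  0.012 ]
 [ 0.4516 -0.1108  0.012 ]
 [ 0.4656 -0.2382  0.012 ]
 [ 0.5913 -0.2272  0.012 ]] [ 0.5217 -0.1685  0.012 ]
[[ 0.4582 -0.1159  0.012 ]
 [ 0.4754 -0.2423  0.012 ]
 [ 0.6011 -0.2297  0.012 ]] [ 0.5297 -0.1728  0.012 ]
(array([ 0.4529, -0.1118,  0.0039]), np.float64(0.0007144990765902638))
(array([ 0.4682, -0.2394,  0.0026]), np.float64(0.0036524943436879193))
(array([ 0.5951, -0.2276,  0.0035]), np.float64(0.004727403239945519))
[0.5308 0.1818 0.1207]
False [0.5303 0.1821 0.0504]
0.011563918622846446 [-0.511  -0.2212  2.7608] [1.214  0.1165 0.3052] 13.6583
```

View pics/st4.png

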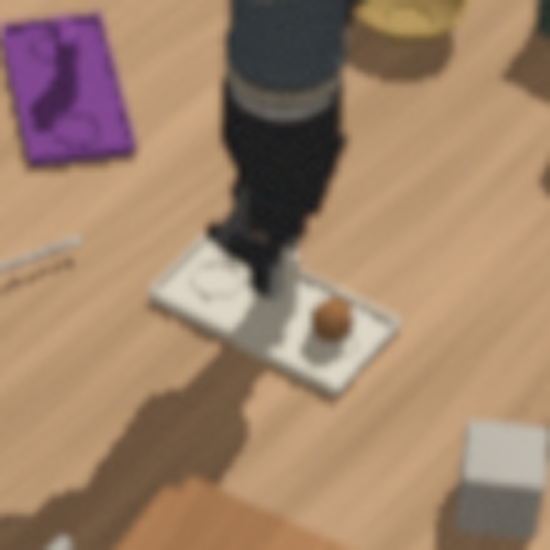

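The gap of 11.6 mm matches the 12 mm plate, and the ball is still in its pocket (crop (332,320)). The two views disagree on the pad's height, so I'll check the depth images before carrying.

```bash
python3 - <<'E'
from h import *
def reg(n,f,poly):
    d=np.load(f'pics/{f}.npy'); m=np.zeros(d.shape,np.uint8); cv2.fillPoly(m,[np.int32(poly)],1); v,u=np.nonzero(m&(d>0)); 
    o,r=rays(n,np.c_[u,v]); X=o+r*d[v,u][:,None]; return np.median(X,0),X[:,2].std(),len(u)
P=lambda x,f,ox,oy:((x[0]+.5)/f-.5+ox,(x[1]+.5)/f-.5+oy)
T=[P(c,3.1,295,55) for c in [(127,420),(142,545),(274,530),(255,407)]]
S=[P(c,3.5,180,185) for c in [(157,242),(73,335),(180,398),(225,335),(245,290)]]
print('pad',reg('top','top3',T),reg('scene','scene3',S))
print('bench top',reg('top','top3',[(290,225),(325,225),(325,255),(290,255)]),reg('top','top3',[(260,180),(300,180),(300,240),(260,240)]))
print('bench scene',reg('scene','scene3',[(215,245),(260,225),(285,235),(260,240)]),reg('scene','scene3',[(290,225),(330,240),(320,250),(300,240)]))
print('tray floor', reg('top','top0',[(218,212),(238,211),(239,227),(219,228)]),reg('scene','scene0',[(290,204),(297,200),(299,210),(294,212)]))
print('chest', reg('top','top0',[(320,85),(385,75),(395,125),(330,135)]),reg('scene','scene0',[(290,255),(335,275),(310,320),(260,300)]))
E
```

```text
pad (array([ 0.5215, -0.1662,  0.0125]), np.float64(0.001949721239001259), 1791) (array([ 0.5235, -0.1773,  0.0123]), np.float64(0.007803622265208802), 1223)
bench top (array([ 0.4354, -0.0317,  0.0008]), np.float64(0.0019066976405758525), 1106) (array([0.5158, 0.043 , 0.0007]), np.float64(0.0019214176302192777), 2491)
bench scene (array([ 0.4702,  0.003 , -0.0002]), np.float64(0.0028194124632344585), 595) (array([ 0.6204,  0.106 , -0.0004]), np.float64(0.0029269458516903214), 416)
tray floor (array([0.487 , 0.1798, 0.006 ]), np.float64(0.002149799535987429), 356) (array([0.495 , 0.1793, 0.0056]), np.float64(0.003488564656919003), 81)
chest (array([ 0.7553, -0.1459,  0.1406]), np.float64(0.0016497843562473494), 3457) (array([ 0.7671, -0.1487,  0.1409]), np.float64(0.0023984207782428353), 2769)
```

```bash
python3 - <<'E'
from h import *
def quad(n,f,box,z,smax):
    im=cv2.imread(f'pics/{f}.png'); h=cv2.cvtColor(im,cv2.COLOR_BGR2HSV); m=((h[...,1]<smax)&(h[...,2]>70)).astype(np.uint8)
    k=np.zeros_like(m); x0,y0,x1,y1=box; k[y0:y1,x0:x1]=m[y0:y1,x0:x1]
    cs,_=cv2.findContours(k,cv2.RETR_EXTERNAL,cv2.CHAIN_APPROX_NONE); c=max(cs,key=cv2.contourArea)
    q=cv2.boxPoints(cv2.minAreaRect(c)) if 0 else cv2.approxPolyDP(cv2.convexHull(c),4,True)[:,0]
    X=onz(n,q,z); 
    H=onz(n,c[:,0],z)[:,:2].astype(np.float32); r=cv2.minAreaRect(H*1000)
    print(f,q.tolist(),'\n',X,'rect',r)
quad('top','top3',(325,175,395,240),.012,70)
quad('scene','scene3',(190,245,262,306),.012,70)
quad('scene','scene2',(190,245,262,306),.012,70)
quad('top','top0',(205,170,250,240),.01,60)
quad('scene','scene0',(275,190,335,232),.01,60)
E
python3 - <<'E'
import cv2
im=cv2.imread('pics/scene3.png');cv2.imwrite('pics/z.png',cv2.resize(im[240:310,190:270],None,fx=8,fy=8,interpolation=cv2.INTER_NEAREST))
E
```

```text
top3 [[378, 182], [386, 229], [338, 233], [332, 187]] 
 [[ 0.5932 -0.2214  0.012 ]
 [ 0.4652 -0.2374  0.012 ]
 [ 0.4535 -0.1103  0.012 ]
 [ 0.5781 -0.0966  0.012 ]] rect ((522.29541015625, -167.2967529296875), (130.22300720214844, 131.60462951660156), 6.184213638305664)
scene3 [[224, 251], [261, 258], [261, 273], [240, 300], [231, 301], [198, 281]] 
 [[ 0.4549 -0.1146  0.012 ]
 [ 0.5589 -0.0618  0.012 ]
 [ 0.5963 -0.1039  0.012 ]
 [ 0.6143 -0.2131  0.012 ]
 [ 0.5974 -0.232   0.012 ]
 [ 0.4766 -0.2443  0.012 ]] rect ((531.6531372070312, -153.13372802734375), (148.3982391357422, 174.0963134765625), 7.439422607421875)
scene2 [[261, 258], [261, 274], [240, 299], [231, 301], [198, 281], [224, 251]] 
 [[ 0.5589 -0.0618  0.012 ]
 [ 0.5988 -0.1067  0.012 ]
 [ 0.612  -0.2106  0.012 ]
 [ 0.5974 -0.232   0.012 ]
 [ 0.4766 -0.2443  0.012 ]
 [ 0.4549 -0.1146  0.012 ]] rect ((531.8610229492188, -152.61041259765625), (148.33303833007812, 173.97813415527344), 6.78826379776001)
top0 [[240, 176], [243, 230], [215, 232], [213, 178]] 
 [[0.6071 0.1525 0.01  ]
 [0.4593 0.1405 0.01  ]
 [0.4533 0.2144 0.01  ]
 [0.6009 0.2258 0.01  ]] rect ((530.5950927734375, 183.21871948242188), (150.7976531982422, 76.75174713134766), 3.7505061626434326)
scene0 [[280, 207], [294, 195], [329, 215], [316, 228]] 
 [[0.4624 0.1414 0.01  ]
 [0.4617 0.2157 0.01  ]
 [0.6076 0.2172 0.01  ]
 [0.61   0.1442 0.01  ]] rect ((534.6439819335938, 184.93914794921875), (152.4182586669922, 91.89654541015625), 3.684386730194092)
```

View pics/z.png

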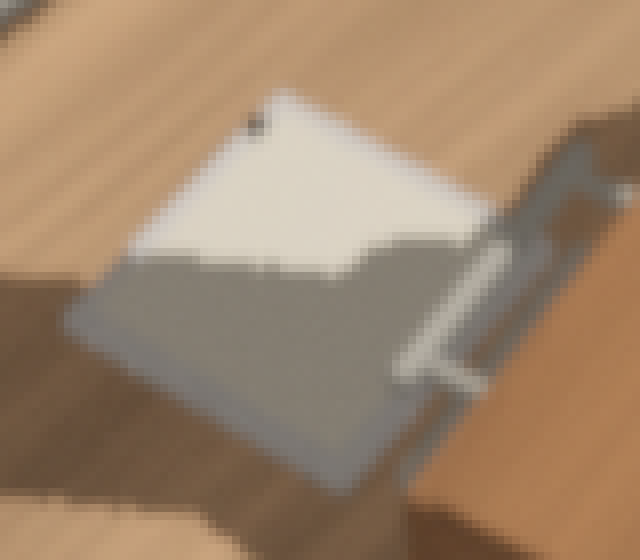

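The top-view rectangles match the known sizes (131x130 and 151x77 mm), so I trust them: pad centre (0.522,-0.168), tray centre (0.5306,0.183). The scene contours include the side walls, which explains their offset. Lifting gently.

```bash
python3 - <<'E'
from h import *
p=sense()['position']
move_l([.5303,.1821,.085],feed=.03)
s=sense(); print(s['finger_gap'],s['wrist_force'],s['position'])
move_l([.5303,.1821,.15],feed=.06)
im,_=snap('scene','scene5'); cv2.imwrite('pics/st5.png',cv2.resize(im[120:260,240:380,::-1],None,fx=4,fy=4,interpolation=cv2.INTER_CUBIC))
print(sense()['position'],sense()['finger_gap'],sense()['wrist_force'],sense()['time_s'])
E
```

```text
0.01129963407628949 [-0.59    0.3943 -2.1864] [0.5301 0.1821 0.0848]
[0.53   0.182  0.1496] 0.011439194663822634 [ 0.0443  0.1071 -2.4744] 16.3083
```

View pics/st5.png

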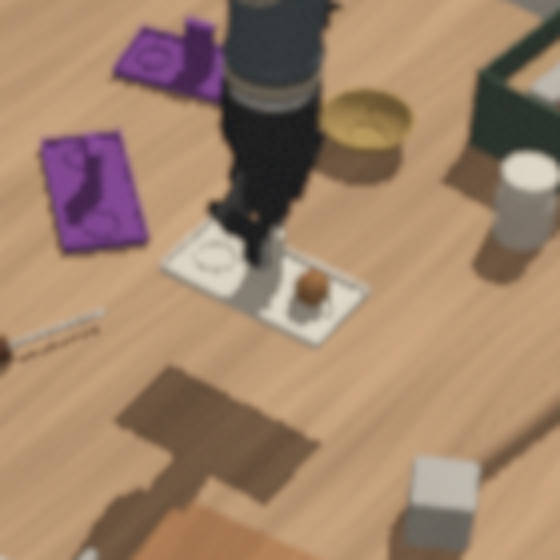

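The tray is lifted and looks level, with the ball at crop (313,287). Carrying it to the pad.

```bash
python3 - <<'E'
from h import *
move_l([.4766,-.1717,.15],feed=.1)
move_l([.4766,-.1717,.1124],feed=.05)
sleep(.5)
im,_=snap('scene','scene6');im2,_=snap('top','top6')
cv2.imwrite('pics/sc6.png',cv2.resize(im[205:325,160:280,::-1],None,fx=5,fy=5,interpolation=cv2.INTER_CUBIC))
cv2.imwrite('pics/tc6.png',cv2.resize(im2[155:265,310:420,::-1],None,fx=5,fy=5,interpolation=cv2.INTER_CUBIC))
s=sense();print(s['position'],s['tcp_rot'],s['finger_gap'],s['wrist_force'],s['ft_torque'],s['time_s'])
E
```

```text
[ 0.4766 -0.1717  0.1124] [[ 0.     -0.9976 -0.0698]
 [-0.     -0.0698  0.9976]
 [-1.     -0.     -0.    ]] 0.011819180633318516 [-1.3223 -0.7503 -1.6202] [ 0.0202  0.0231 -0.0028] 21.5333
```

View pics/sc6.png

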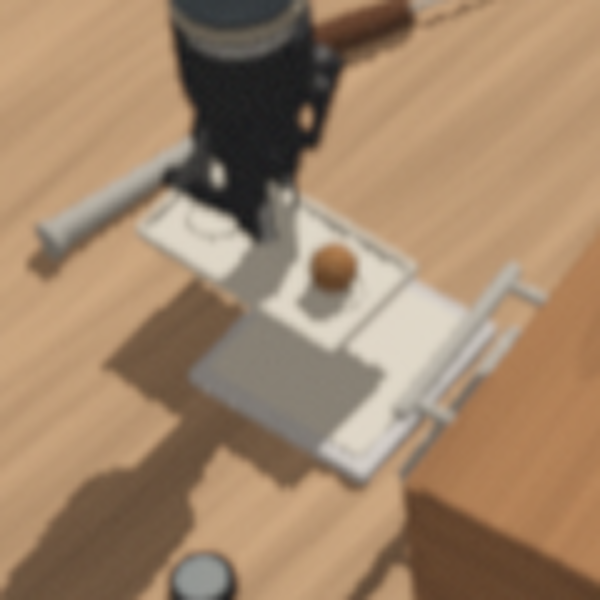

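View pics/tc6.png

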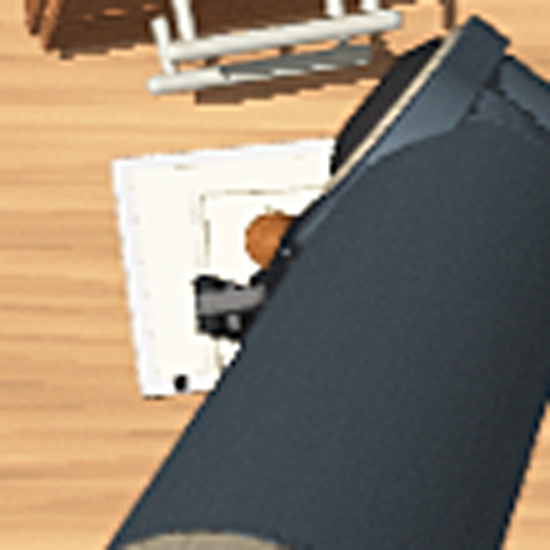

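View pics/top6.png

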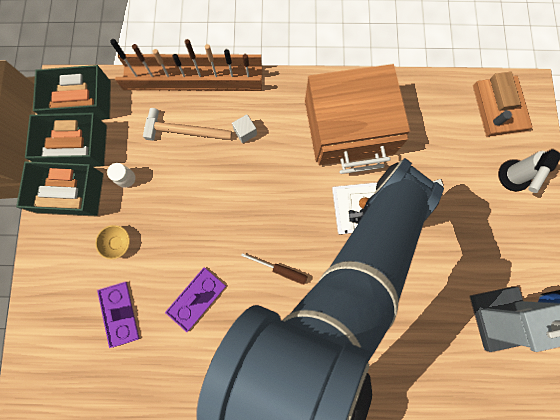

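```bash
python3 - <<'E'
from h import *
P=lambda x,f,ox,oy:((x[0]+.5)/f-.5+ox,(x[1]+.5)/f-.5+oy)
t=P((274,240),5,310,155); s=P((334,268),5,160,205)
print(onz('top',[t],.082),onz('scene',[s],.082),tri(s,t))
# tray corners in scene (z=.072): far-left,far-right,near-right,near-left
S=[P(c,5,160,205) for c in [(415,268),(335,350),(136,230)]]
print(onz('scene',S,.072))
d=np.load('pics/scene6.npy'); im=cv2.imread('pics/scene6.png')
# tray floor heights by depth, at both ends
def reg(poly):
    m=np.zeros(d.shape,np.uint8); cv2.fillPoly(m,[np.int32(poly)],1); v,u=np.nonzero(m&(d>0)); o,r=rays('scene',np.c_[u,v]); X=o+r*d[v,u][:,None]; return np.median(X,0),X[:,2].std(),len(u)
q=lambda L:[P(c,5,160,205) for c in L]
print(reg(q([(180,215),(225,240),(240,250),(215,262),(160,232)])),reg(q([(360,270),(395,275),(350,325),(335,330),(320,320)])))
E
```

```text
[[ 0.5213 -0.1672  0.082 ]] [[ 0.5232 -0.1672  0.082 ]] (array([ 0.522 , -0.167 ,  0.0807]), np.float64(0.0012860033442449598))
[[ 0.5523 -0.1318  0.072 ]
 [ 0.5583 -0.2034  0.072 ]
 [ 0.4098 -0.2164  0.072 ]]
(array([ 0.438 , -0.1955,  0.0675]), np.float64(0.003043930451487931), 88) (array([ 0.5378, -0.17  ,  0.0683]), np.float64(0.006504052255794117), 94)
```

The ball measures (0.522,-0.167,0.081) and the pad centre (0.522,-0.167). The tray floor is at 67.5 and 68.3 mm at its two ends, so it is level and about 50 mm above the pad. The other objects are where they were. Handing in.

```bash
python3 - <<'E'
from h import *
s=sense();print(np.abs(s['qd']).max(),s['position'],s['finger_gap'],s['time_s'])
print(finish_job())
E
```

```text
0.0013578991621634002 [ 0.4766 -0.1717  0.1124] 0.011819180633318516 21.5333
the job is handed in; nothing more can be done
None
```

I pushed the drawer shut, then lifted the white tray by its handle. I handed the job in at 21.5 s with the arm holding the tray still over the light pad.

- **Drawer:** it reached a hard stop and did not move when I pushed again with up to 18 N. The bar then stood about 50 mm from the carcass, which I read as a 15 mm drawer panel plus the 35 mm given.
- **Ball:** it was still in its pocket at about (0.522, -0.167), less than 1 mm from the measured pad centre.
- **Tray:** the floor measured 67.5 mm and 68.3 mm high at its two ends, so it was level. Its underside was about 50 mm above the pad, and it looked clear of everything but the gripper.
- **Other things:** the last pictures showed the rest of the bench undisturbed. The arm partly hid the loupe and mandrel in the top view, but the scene view showed both.

**Disagreement:** measuring the pad from matching points in the two views put it 8–9 mm too low, with its centre about 8 mm off. Part of this came from the scene view's outlines including the pad's side walls. Depth readings from both cameras gave 12 mm high as stated, so I used the top view's outline, which matched the known sizes.

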